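Weed the slack clip out of the script rail

ROBOT

A 7-joint arm with a two-finger parallel gripper is mounted at the origin on the work surface. World frame = base frame: x ahead of the robot, y to its left, z up, the work surface at z = 0. Lengths are in m, angles in rad, forces in N, time in s.
With the tool pointing down it reaches from about 0.4 to 0.85 m from the base axis. Payload 10.4 kg.
Tool frame: the origin (TCP) lies between the finger pads; the fingertips stand 25 mm ahead of it and the grasp point (between the pads) lies 6 mm ahead of it; x points along the fingers, y is the direction in which the jaws open and shut, and the axes are right-handed (so a half turn about x gives the same grasp; the last joint's range is limited). The gripper opens to 87 mm and grips with 3 to 60 N. Pads are 19 mm wide; open, the fingers measure 117 mm over their backs; the gripper's body (75 mm by 190 mm) begins 51 mm behind the grasp point.
Start: joints at [1.285, 0.332, -0.065, 1.46, 0.022, 1.35, -0.088], TCP at [0.162, -0.604, 0.248] pointing down, gripper open.
Joint ranges: [-2.6, 2.6], [-0.5, 2.12], [-1.47, 1.34], [0.16, 2.42], [-1.27, 4.41], [0.06, 2.06], [-2.6, 2.6]. Speed limits (rad/s): [2.22, 2.22, 2.79, 2.79, 3.14, 3.14, 3.14].

INTERFACE

Orientations are given as a rotation vector (axis times angle).
In Python, from rig import get_state, snapshot, camera_model, job_done gives the robot as it stands. The module is installed in compiled form; this text tells all that it offers.
- The arm moves only by the shell command python3 -m pendant 'ROWS'. ROWS is a JSON object of lists of equal length, an entry for each row: "delta_pos": the shift along the tool's x, y, z in m, a list of three; "rot": the turn, a rotation vector about the tool's x, y, z in rad, a list of three; "fingers": the closure in counts, from 0 (fully open) to 255 (shut). A call has 1 to 20 rows; each row is the pose to reach, as a shift and turn from the pose commanded when the call began, along the tool's axes at that moment; what a row does not reach only later rows make up. A row lasts 1/10 s, in which the tool goes at most 50 mm and 8.59 degrees, less where a joint would pass 70% of its speed; a pose out of reach is approached as far as the arm can. A call with a gripper value outside its range is refused whole. The fingers move at their own pace and stop on an object; the grip force is fixed at half the most. Time passes only in rows, so rows that repeat a pose let the fingers close. It gives the time, the measured TCP pose, the force and the opening at its end, in the units of the state.
- get_state(): the state, without advancing time (a new reading comes with each control period).
- snapshot(name): name is "scene" or "top" or "wrist"; returns (picture, depth): 400x640x3 uint8, red, green, blue; 400x640 float32, m along the optical axis (not along the pixel's ray), 0 where there is no reading.
- camera_model(name): a dict with "fx", "fy", "cx", "cy" (pixels), "rvec" (rotation vector, rad) and "tvec" (3), from world to camera coordinates, as OpenCV has them. Camera axes: x right, y down, z forward; pixel columns grow to the right and rows downward; lengths in m; the calibration is good to about 2 mm. A picture is of the moment at which its call begins: read the wrist's pose just before it. camera_model takes no time and is no camera call; for the wrist camera it gives the pose at the moment of the call.
- job_done(): hands the job in, once; it reports no verdict.
The state is a dict: "time": time; "joint_positions": joint angles; "qvel": joint speeds; "effort": joint torques, N m; "ee_pos": TCP position; "tool_rot": TCP orientation; "force": force on the tool from outside, world axes, zero at the start; "ft_torque": the same for the moment, N m; "finger_gap": finger opening in m.
Only numpy, scipy, OpenCV 4.12 (cv2) and the standard library are available. Lean on these libraries where they do the work, as an engineer would, in place of code of your own. Each camera call takes 0.05 s, during which the arm holds its last target. There are 200 camera calls.

TASK

One of the three sprung clips on the script rail has gone slack. Working from left to right (as the robot faces the rail), give the card in every clip a light tug (a few newtons) straight out of the clip to feel which one lets go too easily, and leave the cards in the sound clips as they were. Then draw the card out of the slack clip and lay it flat in the middle of the shallow timber tray, lift that clip out of the rail and put it in the grey repairs bin, never wrenching the rail and disturbing nothing else.

Things in the scene. Friction and masses are not known exactly. Their poses are not given: they have to be found in the camera images.
- rail: Timber script rail, fixed: 66 deep (x) by 340 long (y) by 47 high, with three square slots 26.4 mm wide, 100 mm apart along its y axis at y = +100, 0, -100, slot floor 10 mm above the table. Origin: centre of its underside; its front (-x side) faces the robot.
- slot_left (a point): Centre of the floor of the left (+y) slot, where a clip's foot stands; axes as the rail's. In each slot stands one sprung steel ticket clip, all alike, about 160 g, mouth to the rail's -x, lifting straight up out of the slot. Foot 24 x 24 x 37 high, 1.2 mm play all round: the clip shifts and rocks, 1 to 4 mm at the card, before it takes a pull.
- slot_mid (a point): The same for the middle slot. Each clip, from its slot's point: bottom jaw plate 40 wide (y), x -40 to 26, top at z 54; back stop for the card at x -10; two side ears 40 over their outsides (y), x 0 to 24, z 54 to 76, the place to pinch the clip (x 12, z 66); between them the thumb plate, 26 wide, up to z 90.
- slot_right (a point): The same for the right (-y) slot. Exactly one clip, in any slot, is slack: it lets its card slide at a pull of about 2 to 3 N, a sound one holds its card up to 11 N or more. Each clip's sprung top jaw presses on the card at x about -30 from the slot's point.
- card_left: The stiff white plastic card in the clip of the left (+y) slot, 90 long (x) by 44 wide (y) by 4 thick, 20 g. Origin: centre of its underside, 64 mm above the table. It lies level, axes as the rail's, its rear 29 mm in the clip's mouth; about 60 mm stick out to -x, the way it slides out. It can be pinched across its width from above.
- card_mid: The stiff white plastic card in the clip of the middle slot, 90 long (x) by 44 wide (y) by 4 thick, 20 g. Origin: centre of its underside, 64 mm above the table. It lies level, axes as the rail's, its rear 29 mm in the clip's mouth; about 60 mm stick out to -x, the way it slides out. It can be pinched across its width from above.
- card_right: The stiff white plastic card in the clip of the right (-y) slot, 90 long (x) by 44 wide (y) by 4 thick, 20 g. Origin: centre of its underside, 64 mm above the table. It lies level, axes as the rail's, its rear 29 mm in the clip's mouth; about 60 mm stick out to -x, the way it slides out. It can be pinched across its width from above.
- bin: Repairs bin: grey plastic, fixed, open, 150 (x) by 140 (y) by 55 high outside, walls and floor 4; on the left or the right of the counter. Origin: centre of its underside.
- tray: Card tray: shallow, timber, fixed, open, 150 (x) by 140 (y) by 24 high outside, walls and floor 6; on the other side of the counter. Origin: centre of its underside.
- carton_long: White medicine carton, 50 x 130 x 45 high. Bystander, loose; leave alone. Origin: centre of its underside.
- carton_small: White medicine carton, 45 x 85 x 40 high. Bystander, loose; leave alone. Origin: centre of its underside.
- pill_jar: Amber pill jar, 52 in diameter, 75 high. Bystander, loose; leave alone. Origin: centre of its underside.
- phone: Mobile phone lying flat, 78 x 155 x 9. Bystander, loose; leave alone. Origin: centre of its underside.
- stapler: Desk stapler, 150 x 36 x 49 high. Bystander, loose; leave alone. Origin: centre of its underside.
Mind the look-alikes: they are no part of the job. Leave any red look-alike of the card_right alone. What is shaped like the card_left but blue is not meant.

How it is judged:
By the outcome, as a careful person would: the job done as asked, in the order asked, and still so for the second after the job is handed in, with the robot touching nothing.
It also fails if it takes over 72 s, if anything falls off the work surface, if the arm or the gripper's body presses on something with over 40 N, if the wrist force passes 120 N, or if a joint passes its speed limit or range.

## Working session

There is one attempt and no reset: what is moved stays moved. The work goes in short steps, Python scripts to look and compute and a shell command to move; the robot and the scene stay as the last step left them, time stands still between calls to the robot, and variables do not carry over. Pictures are saved under pics/ and viewed, about 8 in all and at most 12, crops included, and the job is handed in when it is done.

```bash
mkdir -p pics
python3 - <<'E'
from rig import *
import cv2,numpy as np
s=get_state();print({k:np.round(v,4).tolist() for k,v in s.items()})
for n in("top","scene"):
    m=camera_model(n);print(n,{k:np.round(v,4).tolist() for k,v in m.items()})
    p,d=snapshot(n);cv2.imwrite(f"pics/{n}.png",p[:,:,::-1]);np.savez(f"{n}.npz",p=p,d=d)
E
```

```text
{'time': 0.0, 'joint_positions': [1.2854, 0.3329, -0.0647, 1.461, 0.0216, 1.3499, -0.0885], 'qvel': [-0.0003, -0.0014, -0.0009, -0.0007, -0.001, -0.0009, 0.0], 'effort': [0.0003, -62.3248, 0.0251, -38.9903, -0.0612, 0.0395, 0.0001], 'ee_pos': [0.1623, -0.6032, 0.2467], 'tool_rot': [2.0815, 0.2766, -2.082], 'force': [-0.818, -0.0031, 0.3048], 'ft_torque': [0.0049, 0.0531, -0.0009], 'finger_gap': 0.087}
top {'fx': 369.0099, 'fy': 369.0099, 'cx': 315.695, 'cy': 199.9799, 'rvec': [2.1526, -2.1547, 0.2035], 'tvec': [-0.0066, 0.5438, 1.0155]}
scene {'fx': 492.8566, 'fy': 492.8566, 'cx': 319.5274, 'cy': 199.5527, 'rvec': [1.2992, 2.2416, -0.9455], 'tvec': [0.2711, -0.2811, 1.7623]}
```

View pics/top.png

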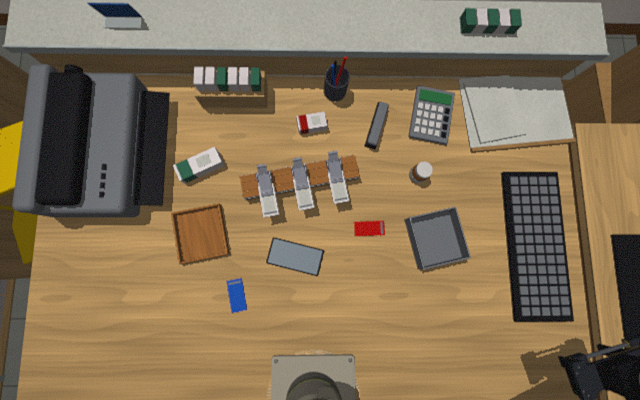

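View pics/scene.png

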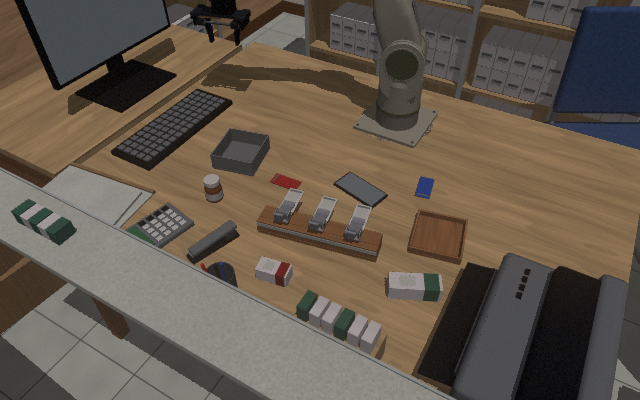

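Top view: rail centre is at about (300,178), with the cards at (269,205), (304,198) and (340,190). The tray is at (201,234), the bin at (437,239) and the phone at (295,256). Red and blue decoys are at (369,228) and (237,295). Next I measure with the depth image.

```bash
cat > h.py <<'E'
import numpy as np,cv2
from scipy.spatial.transform import Rotation as R
from rig import *
def cloud(d,m):
    v,u=np.mgrid[:d.shape[0],:d.shape[1]]
    c=np.stack([(u-m['cx'])/m['fx']*d,(v-m['cy'])/m['fy']*d,d],-1)
    return (c-np.ravel(m['tvec']))@R.from_rotvec(np.ravel(m['rvec'])).as_matrix()
def ray(u,v,z,m):
    Rm=R.from_rotvec(np.ravel(m['rvec'])).as_matrix();o=-Rm.T@np.ravel(m['tvec'])
    r=Rm.T@np.array([(u-m['cx'])/m['fx'],(v-m['cy'])/m['fy'],1]);return o+r*(z-o[2])/r[2]
def rect(pts):
    (c,s,a)=cv2.minAreaRect((pts[:,:2]*1000).astype(np.float32));return np.round(c,1),np.round(s,1),round(a,1)
E
python3 - <<'E'
from h import *
f=np.load('top.npz');p,d=f['p'].astype(int),f['d'];m=camera_model('top');P=cloud(d,m);z=P[...,2]
v,u=np.mgrid[:400,:640]
print('table z',np.median(z[300:340,330:450]))
def box(a,b,c,e):return (u>=a)&(u<=b)&(v>=c)&(v<=e)
br=(p[...,0]-p[...,2]>35)
k=box(235,365,150,205)&(abs(z-.047)<.005)&br;print('rail',k.sum(),np.median(z[k]),rect(P[k]))
w=(p.min(-1)>130)&(p.max(-1)-p.min(-1)<40)
k=box(235,365,150,220)&(abs(z-.068)<.005)&w
n,l,st,c=cv2.connectedComponentsWithStats(k.astype(np.uint8))
for i in range(1,n):
    if st[i,4]>30:q=l==i;print('card',st[i],np.median(z[q]),rect(P[q]))
k=box(165,235,200,270)&(z>.015)&(z<.035);print('tray',np.median(z[k]),rect(P[k]))
k=box(400,472,203,275)&(z>.045)&(z<.065);print('bin',np.median(z[k]),rect(P[k]))
E
```

```text
table z 0.0009557854546994034
rail 1602 0.04758253236895474 (array([615.3,  40. ]), array([ 69.1, 339.7]), 11.0)
card [328 171  21  32 336] 0.06896157909695547 (array([579.6, -68.4]), array([90.4, 43.2]), 11.0)
card [293 177  21  33 332] 0.06883602366482733 (array([559.8,  29.5]), array([88. , 43.4]), 11.1)
card [258 183  21  34 345] 0.06873664335844015 (array([545.1, 128.4]), array([96.1, 43.6]), 11.2)
tray 0.02351686050323787 (array([453. , 326.8]), array([150.6, 141.3]), 11.6)
bin 0.05463252635649039 (array([ 437.7, -354.9]), array([149.9, 142.1]), 13.1)
```

```bash
cat >> h.py <<'E'
RC=np.array([.6153,.040]);YAW=np.radians(11)
def rl(x,y,z,yaw=YAW,c=RC):  # rail-frame -> world
    return np.array([c[0]+x*np.cos(yaw)-y*np.sin(yaw),c[1]+x*np.sin(yaw)+y*np.cos(yaw),z])
def go(grasp,yaw=YAW):  # grasp point world, tool y along yaw's y; prints tool-frame delta from measured pose
    s=get_state();Rc=R.from_rotvec(s['tool_rot'])
    T=[R.from_matrix(np.array([[0,0,-1],[-k*np.sin(yaw),k*np.cos(yaw),0],[k*np.cos(yaw),k*np.sin(yaw),0]]).T) for k in(1,-1)]
    rv=[(Rc.inv()*t).as_rotvec() for t in T];i=int(np.argmin([np.linalg.norm(v) for v in rv]))
    tcp=np.array(grasp)+[0,0,.006]
    print('delta',np.round(Rc.inv().apply(tcp-s['ee_pos']),4).tolist(),'rot',np.round(rv[i],4).tolist(),'| t',round(s['time'],2),'F',np.round(s['force'],2),'gap',round(s['finger_gap'],4))
E
python3 - <<'E'
from h import *
s=get_state();print(R.from_rotvec(s['tool_rot']).as_matrix().round(3))
go([.40,-.33,.2],0);go(rl(-.075,.1,.15))
E
```

```text
[[-0.     0.26  -0.966]
 [ 0.001 -0.966 -0.26 ]
 [-1.    -0.001  0.   ]]
delta [0.0411, -0.202, -0.3005] rot [0.2629, 0.0002, 0.0013] | t 0.1 F [ 0.31  0.28 -0.19] gap 0.0871
delta [0.0916, -0.6084, -0.5369] rot [0.0709, 0.0001, 0.0013] | t 0.1 F [ 0.31  0.28 -0.19] gap 0.0871
```

```bash
python3 -m pendant '{"delta_pos":[[0.02,-0.2,-0.3],[0.02,-0.2,-0.3],[0.02,-0.2,-0.3],[0.02,-0.2,-0.3],[0.02,-0.2,-0.3],[0.02,-0.2,-0.3],[0.02,-0.2,-0.3],[0.05,-0.608,-0.537],[0.05,-0.608,-0.537],[0.05,-0.608,-0.537],[0.05,-0.608,-0.537],[0.05,-0.608,-0.537],[0.05,-0.608,-0.537],[0.05,-0.608,-0.537],[0.092,-0.608,-0.537],[0.092,-0.608,-0.537],[0.092,-0.608,-0.537],[0.092,-0.608,-0.537],[0.092,-0.608,-0.537],[0.092,-0.608,-0.537]],"rot":[[0.07,0,0],[0.07,0,0],[0.07,0,0],[0.07,0,0],[0.07,0,0],[0.07,0,0],[0.07,0,0],[0.07,0,0],[0.07,0,0],[0.07,0,0],[0.07,0,0],[0.07,0,0],[0.07,0,0],[0.07,0,0],[0.07,0,0],[0.07,0,0],[0.07,0,0],[0.07,0,0],[0.07,0,0],[0.07,0,0]],"fingers":[0,0,0,0,0,0,0,0,0,0,0,0,0,0,0,0,0,0,0,0]}'
python3 - <<'E'
from h import *
go(rl(-.075,.1,.15));go(rl(-.075,.1,.066))
m=camera_model('wrist');p,d=snapshot('wrist');np.savez('w1.npz',p=p,d=d,**m);cv2.imwrite('pics/w1.png',p[:,:,::-1])
P=cloud(d,m);z=P[...,2];w=(p.min(-1)>120)&(np.ptp(p.astype(int),axis=-1)<45)&(abs(z-.068)<.004)
n,l,st,c=cv2.connectedComponentsWithStats(w.astype(np.uint8))
for i in range(1,n):
    if st[i,4]>400:q=l==i;print('card',st[i],np.median(z[q]),rect(P[q]))
for y in(.1,0,-.1):print(rl(-.055,y,0))
E
```

```text
time: 2.1
ee_pos: [0.5231, 0.1219, 0.1556]
tool_rot: [2.12, 0.203, -2.121]
force: [0.2, 0.8, -0.2]
finger_gap: 0.0872
delta [-0.0004, -0.002, 0.0001] rot [-0.0005, 0.0002, -0.0007] | t 2.1 F [ 0.25  0.78 -0.17] gap 0.0872
delta [0.0836, -0.0021, 0.0001] rot [-0.0005, 0.0002, -0.0007] | t 2.1 F [ 0.25  0.78 -0.17] gap 0.0872
card [ 413  131   66  113 4119] 0.06803941997518355 (array([564.1,  27.5]), array([92.3, 44.4]), 11.2)
card [ 529  133   70  108 3771] 0.06791903396074606 (array([583.8, -70.2]), array([87.9, 45.9]), 11.2)
card [ 291  136   58  109 4342] 0.06799439288788876 (array([543.1, 125.1]), array([89.1, 43.9]), 11.0)
card [556 155  50  20 524] 0.0714056172082544 (array([604.5, -69.1]), array([14.6, 39.4]), 11.0)
[0.54222961 0.12766822 0.        ]
[0.5613105  0.02950551 0.        ]
[ 0.5803914  -0.06865721  0.        ]
```

View pics/w1.png

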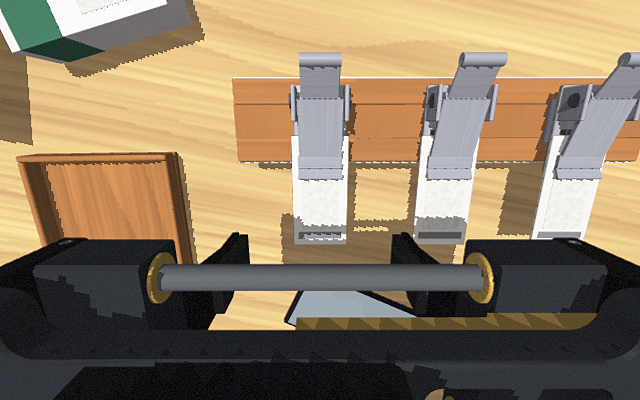

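The wrist view shows the left card at (321,190), centred between the fingers (235 and 405). Its y is 2 mm off the top-view estimate, which is within calibration, so I'll split the difference, descend and check.

```bash
python3 -m pendant '{"delta_pos":[[0.04,-0.001,0],[0.08,-0.001,0],[0.084,-0.001,0],[0.084,-0.001,0],[0.084,-0.001,0]],"rot":[[0,0,0],[0,0,0],[0,0,0],[0,0,0],[0,0,0]],"fingers":[0,0,0,0,0]}'
python3 - <<'E'
from h import *
go(rl(-.075,.1,.066))
p,d=snapshot('wrist');cv2.imwrite('pics/w2.png',p[:,:,::-1])
E
```

```text
time: 2.65
ee_pos: [0.5241, 0.124, 0.0737]
tool_rot: [2.124, 0.204, -2.118]
force: [0.1, 0.3, 0.3]
finger_gap: 0.0871
delta [0.0017, -0.0002, 0.0015] rot [0.0, -0.0028, -0.0003] | t 2.65 F [0.09 0.29 0.33] gap 0.0871
```

View pics/w2.png

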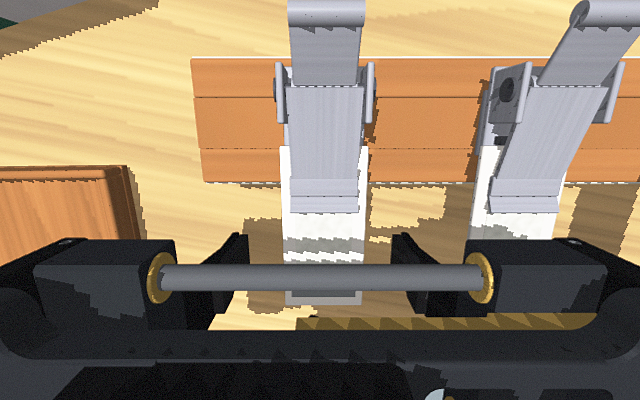

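The card centre is at column 324.5 against a finger midpoint of 320, so it sits about 2.2 mm toward rail −y. I'll correct by that and grip.

```bash
sed -i 's/^RC=.*/RC=np.array([.6153,.040])+.0022*np.array([np.sin(.192),-np.cos(.192)])/' h.py
python3 -m pendant '{"delta_pos":[[0.001,0.002,0],[0.001,0.002,0],[0.001,0.002,0],[0.001,0.002,0],[0.001,0.002,0],[0.001,0.002,0],[0.001,0.002,0],[0.001,0.002,0],[0.001,0.002,0],[0.001,0.002,0]],"rot":[[0,0,0],[0,0,0],[0,0,0],[0,0,0],[0,0,0],[0,0,0],[0,0,0],[0,0,0],[0,0,0],[0,0,0]],"fingers":[0,0,100,255,255,255,255,255,255,255]}'
python3 - <<'E'
from h import *
go(rl(-.075,.1,.066));print(get_state()['ee_pos'],[np.round(get_state()['force'],2) for _ in range(2)])
E
```

```text
time: 3.7
ee_pos: [0.5232, 0.1221, 0.0705]
tool_rot: [2.12, 0.205, -2.12]
force: [0.6, -0.2, 0.2]
finger_gap: 0.0429Traceback (most recent call last):
  File "<stdin>", line 1, in <module>
  File "h.py", line 14, in <module>
    def rl(x,y,z,yaw=YAW,c=RC):  # rail-frame -> world
                     ^^^
NameError: name 'YAW' is not defined
```

```bash
sed -i 's/^RC=.*/YAW=np.radians(11);&/' h.py
cat > f.py <<'E'
from h import *
s=get_state();c,n=np.cos(YAW),np.sin(YAW);p=s['ee_pos'];F=s['force']
q=np.array(p[:2])-RC
print('t %.2f railx %.2f raily %.2f z %.2f mm | Fx %.2f Fy %.2f Fz %.2f gap %.4f'%(s['time'],1000*(q[0]*c+q[1]*n),1000*(-q[0]*n+q[1]*c),1000*p[2],F[0]*c+F[1]*n,-F[0]*n+F[1]*c,F[2],s['finger_gap']))
E
M='"rot":[[0,0,0],[0,0,0],[0,0,0]],"fingers":[255,255,255]'
python3 f.py
python3 -m pendant '{"delta_pos":[[0,0,0.001],[0,0,0.001],[0,0,0.001]],"rot":[[0,0,0],[0,0,0],[0,0,0]],"fingers":[255,255,255]}' >/dev/null; python3 f.py
python3 -m pendant '{"delta_pos":[[0,0,0.001],[0,0,0.001],[0,0,0.001]],"rot":[[0,0,0],[0,0,0],[0,0,0]],"fingers":[255,255,255]}'>/dev/null; python3 f.py
```

```text
t 3.70 railx -74.76 raily 100.35 z 70.50 mm | Fx 0.56 Fy -0.31 Fz 0.21 gap 0.0429
t 4.00 railx -75.80 raily 100.37 z 70.51 mm | Fx -0.45 Fy 0.14 Fz -0.04 gap 0.0430
t 4.30 railx -76.01 raily 100.32 z 70.72 mm | Fx 6.18 Fy 0.42 Fz -4.37 gap 0.0429
```

Left holds at 6 N, so it is sound. I'll return it to its start, release, and rise.

```bash
python3 -m pendant '{"delta_pos":[[0,0,0],[0,0,-0.001],[0,0,-0.002],[0,0,-0.002],[0,0,-0.002]],"rot":[[0,0,0],[0,0,0],[0,0,0],[0,0,0],[0,0,0]],"fingers":[255,255,255,255,255]}' >/dev/null; python3 f.py
python3 -m pendant '{"delta_pos":[[0,0,0],[0,0,0],[0,0,0],[0,0,0],[0,0,0],[0,0,0],[-0.045,0,0],[-0.075,0,0],[-0.075,0,0],[-0.075,0,0]],"rot":[[0,0,0],[0,0,0],[0,0,0],[0,0,0],[0,0,0],[0,0,0],[0,0,0],[0,0,0],[0,0,0],[0,0,0]],"fingers":[0,0,0,0,0,0,0,0,0,0]}'; python3 f.py
python3 -c "
from h import *
go(rl(-.075,0,.15));go(rl(-.075,0,.066))"
```

```text
t 4.80 railx -75.10 raily 100.38 z 70.46 mm | Fx -2.22 Fy -0.92 Fz 1.28 gap 0.0431
time: 5.8
ee_pos: [0.5235, 0.122, 0.1459]
tool_rot: [2.122, 0.204, -2.119]
force: [-0.3, 0.6, -1.2]
finger_gap: 0.0873
t 5.80 railx -74.47 raily 100.21 z 145.88 mm | Fx -0.21 Fy 0.68 Fz -1.22 gap 0.0873
delta [-0.0101, 0.1002, 0.0006] rot [0.0006, -0.0013, -0.0005] | t 5.8 F [-0.34  0.62 -1.22] gap 0.0873
delta [0.0739, 0.1002, 0.0007] rot [0.0006, -0.0013, -0.0005] | t 5.8 F [-0.34  0.62 -1.22] gap 0.0873
```

```bash
python3 -m pendant '{"delta_pos":[[0,0.05,0],[0,0.1,0],[0,0.1,0],[0,0.1,0],[0.04,0.1,0.001],[0.075,0.1,0.001],[0.075,0.1,0.001],[0.075,0.1,0.001],[0.075,0.1,0.001]],"rot":[[0,0,0],[0,0,0],[0,0,0],[0,0,0],[0,0,0],[0,0,0],[0,0,0],[0,0,0],[0,0,0]],"fingers":[0,0,0,0,0,0,0,0,0]}'>/dev/null; python3 f.py
python3 - <<'E'
from h import *
p,d=snapshot('wrist');cv2.imwrite('pics/w3.png',p[:,:,::-1])
w=(p.min(-1)>140)&(np.ptp(p.astype(int),axis=-1)<25)
for r in(222,232,240):
    x=np.flatnonzero(w[r,255:390])+255;print(r,x.min(),x.max(),x.mean())
E
```

```text
t 6.70 railx -74.52 raily 1.11 z 72.26 mm | Fx 1.20 Fy 0.62 Fz 0.72 gap 0.0873
222 280 363 321.5
232 281 363 322.0
240 282 362 320.54761904761904
```

View pics/w3.png

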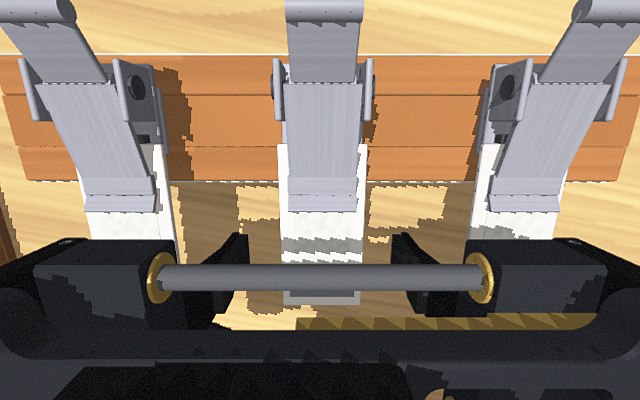

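The middle card is at column 322 against a finger midpoint of 320, so 1 mm off. I'll correct that, grip and tug.

```bash
python3 -m pendant '{"delta_pos":[[0.001,0.001,0],[0.001,0.001,0],[0.001,0.001,0],[0.001,0.001,0],[0.001,0.001,0],[0.001,0.001,0],[0.001,0.001,0],[0.001,0.001,0]],"rot":[[0,0,0],[0,0,0],[0,0,0],[0,0,0],[0,0,0],[0,0,0],[0,0,0],[0,0,0]],"fingers":[0,100,255,255,255,255,255,255]}'>/dev/null; python3 f.py
python3 -m pendant '{"delta_pos":[[0,0,0.001],[0,0,0.001],[0,0,0.001]],"rot":[[0,0,0],[0,0,0],[0,0,0]],"fingers":[255,255,255]}' >/dev/null; python3 f.py
python3 -m pendant '{"delta_pos":[[0,0,0.001],[0,0,0.001],[0,0,0.001]],"rot":[[0,0,0],[0,0,0],[0,0,0]],"fingers":[255,255,255]}'>/dev/null; python3 f.py
```

```text
t 7.55 railx -75.68 raily -0.58 z 69.50 mm | Fx -0.86 Fy 0.27 Fz -0.01 gap 0.0433
t 7.85 railx -76.72 raily -0.63 z 69.51 mm | Fx 0.81 Fy 0.42 Fz -1.13 gap 0.0430
t 8.15 railx -77.57 raily -0.63 z 69.60 mm | Fx 1.23 Fy -0.18 Fz -0.89 gap 0.0434
```

```bash
python3 -m pendant '{"delta_pos":[[0,0,0.001],[0,0,0.001],[0,0,0.001]],"rot":[[0,0,0],[0,0,0],[0,0,0]],"fingers":[255,255,255]}' >/dev/null; python3 f.py
```

```text
t 8.45 railx -78.69 raily -0.68 z 69.56 mm | Fx 1.78 Fy 0.21 Fz -0.17 gap 0.0431
```

```bash
python3 -m pendant '{"delta_pos":[[0,0,0.001],[0,0,0.001],[0,0,0.001]],"rot":[[0,0,0],[0,0,0],[0,0,0]],"fingers":[255,255,255]}' >/dev/null; python3 f.py
python3 -m pendant '{"delta_pos":[[0,0,0.0005],[0,0,0.001],[0,0,0.001]],"rot":[[0,0,0],[0,0,0],[0,0,0]],"fingers":[255,255,255]}' >/dev/null; python3 f.py
```

```text
t 8.75 railx -79.74 raily -0.67 z 69.53 mm | Fx 1.46 Fy 0.39 Fz -0.36 gap 0.0427
t 9.05 railx -80.70 raily -0.68 z 69.55 mm | Fx 0.69 Fy 0.92 Fz -0.79 gap 0.0427
```

Middle gives about 1.5 N over 5 mm of travel, so it slides and looks slack. I'll ease it back, release, then test the right.

```bash
python3 -m pendant '{"delta_pos":[[0,0,-0.001],[0,0,-0.002],[0,0,-0.003],[0,0,-0.004],[0,0,-0.0045],[0,0,-0.0045]],"rot":[[0,0,0],[0,0,0],[0,0,0],[0,0,0],[0,0,0],[0,0,0]],"fingers":[255,255,255,255,255,255]}' >/dev/null; python3 f.py
python3 -m pendant '{"delta_pos":[[0,0,0],[0,0,0],[0,0,0],[0,0,0],[0,0,0],[0,0,0],[-0.045,0,0],[-0.077,0,0],[-0.077,0,0],[-0.077,0.05,0],[-0.077,0.1,0],[-0.077,0.1,0],[-0.077,0.1,0],[-0.04,0.1,0],[-0.001,0.1,0],[-0.001,0.1,0],[-0.001,0.1,0],[-0.001,0.1,0]],"rot":[[0,0,0],[0,0,0],[0,0,0],[0,0,0],[0,0,0],[0,0,0],[0,0,0],[0,0,0],[0,0,0],[0,0,0],[0,0,0],[0,0,0],[0,0,0],[0,0,0],[0,0,0],[0,0,0],[0,0,0],[0,0,0]],"fingers":[0,0,0,0,0,0,0,0,0,0,0,0,0,0,0,0,0,0]}' >/dev/null; python3 f.py
python3 - <<'E'
from h import *
p,d=snapshot('wrist');cv2.imwrite('pics/w4.png',p[:,:,::-1])
w=(p.min(-1)>140)&(np.ptp(p.astype(int),axis=-1)<25)
for r in(222,232,240):
    x=np.flatnonzero(w[r,255:390])+255;print(r,x.min(),x.max(),x.mean())
E
```

```text
t 9.65 railx -76.49 raily -0.68 z 69.34 mm | Fx -4.54 Fy -0.27 Fz 1.49 gap 0.0433
t 11.45 railx -74.75 raily -100.17 z 72.60 mm | Fx 0.24 Fy 0.03 Fz -0.01 gap 0.0869
222 278 360 319.0
232 278 360 319.0
240 279 359 318.0952380952381
```

```bash
python3 -m pendant '{"delta_pos":[[0.001,-0.0005,0],[0.001,-0.0005,0],[0.001,-0.0005,0],[0.001,-0.0005,0],[0.001,-0.0005,0],[0.001,-0.0005,0],[0.001,-0.0005,0],[0.001,-0.0005,0]],"rot":[[0,0,0],[0,0,0],[0,0,0],[0,0,0],[0,0,0],[0,0,0],[0,0,0],[0,0,0]],"fingers":[0,100,255,255,255,255,255,255]}'>/dev/null; python3 f.py
python3 -m pendant '{"delta_pos":[[0,0,0.001],[0,0,0.001],[0,0,0.001]],"rot":[[0,0,0],[0,0,0],[0,0,0]],"fingers":[255,255,255]}' >/dev/null; python3 f.py
python3 -m pendant '{"delta_pos":[[0,0,0.0007],[0,0,0.0007],[0,0,0.0007]],"rot":[[0,0,0],[0,0,0],[0,0,0]],"fingers":[255,255,255]}'>/dev/null; python3 f.py
```

```text
t 12.30 railx -76.11 raily -100.14 z 69.52 mm | Fx 0.73 Fy 0.69 Fz -0.26 gap 0.0434
t 12.60 railx -77.12 raily -100.13 z 69.53 mm | Fx -1.24 Fy -0.08 Fz 0.02 gap 0.0432
t 12.90 railx -77.32 raily -100.07 z 69.66 mm | Fx 5.06 Fy -0.49 Fz -3.06 gap 0.0428
```

Right holds at 5 N, so it is sound and the middle is the slack one. I'll restore the right card and regrip the middle.

```bash
python3 -m pendant '{"delta_pos":[[0,0,-0.0007],[0,0,-0.0017],[0,0,-0.0017],[0,0,-0.0017]],"rot":[[0,0,0],[0,0,0],[0,0,0],[0,0,0]],"fingers":[255,255,255,255]}' >/dev/null; python3 f.py
python3 -m pendant '{"delta_pos":[[0,0,0],[0,0,0],[0,0,0],[0,0,0],[0,0,0],[0,0,0],[-0.045,0,0],[-0.077,0,0],[-0.077,0,0],[-0.077,-0.05,0],[-0.077,-0.1,0],[-0.077,-0.1,0],[-0.077,-0.1,0],[-0.04,-0.1,0],[-0.001,-0.1,0],[-0.001,-0.1,0],[-0.001,-0.1,0],[-0.001,-0.1,0]],"rot":[[0,0,0],[0,0,0],[0,0,0],[0,0,0],[0,0,0],[0,0,0],[0,0,0],[0,0,0],[0,0,0],[0,0,0],[0,0,0],[0,0,0],[0,0,0],[0,0,0],[0,0,0],[0,0,0],[0,0,0],[0,0,0]],"fingers":[0,0,0,0,0,0,0,0,0,0,0,0,0,0,0,0,0,0]}' >/dev/null; python3 f.py
python3 -m pendant '{"delta_pos":[[0.001,0.0005,0],[0.001,0.0005,0],[0.001,0.0005,0],[0.001,0.0005,0],[0.001,0.0005,0],[0.001,0.0005,0],[0.001,0.0005,0],[0.001,0.0005,0]],"rot":[[0,0,0],[0,0,0],[0,0,0],[0,0,0],[0,0,0],[0,0,0],[0,0,0],[0,0,0]],"fingers":[0,100,255,255,255,255,255,255]}'>/dev/null; python3 f.py
python3 -m pendant '{"delta_pos":[[0,0,0.003],[0,0,0.006],[0,0,0.009],[0,0,0.012],[0,0,0.012]],"rot":[[0,0,0],[0,0,0],[0,0,0],[0,0,0],[0,0,0]],"fingers":[255,255,255,255,255]}' >/dev/null; python3 f.py
```

```text
t 13.30 railx -76.51 raily -100.24 z 69.47 mm | Fx -1.87 Fy 0.66 Fz 1.26 gap 0.0427
t 15.10 railx -74.97 raily -0.75 z 72.42 mm | Fx 0.62 Fy -0.48 Fz 0.45 gap 0.0869
t 15.90 railx -76.20 raily -0.64 z 69.50 mm | Fx -0.22 Fy -0.68 Fz -0.24 gap 0.0432
t 16.40 railx -88.70 raily -0.73 z 69.53 mm | Fx 0.04 Fy -0.75 Fz 0.02 gap 0.0428
```

The card slides freely. I'll regrip it nearer its middle and with the fingertips only (11 mm higher), so it can be released close to the tray floor, then draw it out.

```bash
python3 -m pendant '{"delta_pos":[[0,0,0],[0,0,0],[0,0,0],[0,0,0],[-0.011,0,0],[-0.011,0,-0.018],[-0.011,0,-0.018],[-0.011,0,-0.018],[-0.011,0,-0.018],[-0.011,0,-0.018],[-0.011,0,-0.018],[-0.011,0,-0.018]],"rot":[[0,0,0],[0,0,0],[0,0,0],[0,0,0],[0,0,0],[0,0,0],[0,0,0],[0,0,0],[0,0,0],[0,0,0],[0,0,0],[0,0,0]],"fingers":[0,0,0,0,0,0,100,255,255,255,255,255]}' >/dev/null; python3 f.py
python3 -m pendant '{"delta_pos":[[0,0,0.004],[0,0,0.008],[0,0,0.014],[0,0,0.02],[0,0,0.026],[0,0,0.033],[0,0,0.04],[0,0,0.04],[0,0,0.04]],"rot":[[0,0,0],[0,0,0],[0,0,0],[0,0,0],[0,0,0],[0,0,0],[0,0,0],[0,0,0],[0,0,0]],"fingers":[255,255,255,255,255,255,255,255,255]}' >/dev/null; python3 f.py
python3 -m pendant '{"delta_pos":[[-0.04,0,0],[-0.08,0,0],[-0.08,0,0],[-0.08,0,0]],"rot":[[0,0,0],[0,0,0],[0,0,0],[0,0,0]],"fingers":[255,255,255,255]}' >/dev/null; python3 f.py
python3 - <<'E'
from h import *
t=np.radians(11.6);ex=np.array([np.cos(t),np.sin(t),0]);T=np.array([.453,.3255,0])
go(T-.003*ex+[0,0,.12],t)
m=camera_model('wrist');p,d=snapshot('wrist');cv2.imwrite('pics/w5.png',p[:,:,::-1])
P=cloud(d,m);k=(P[...,2]>.015)&(P[...,2]<.032)&(p[...,0].astype(int)-p[...,2]>35)
print('tray rim',rect(P[k]) if k.sum()>50 else 0)
E
```

```text
t 17.60 railx -70.35 raily -0.70 z 80.55 mm | Fx 0.69 Fy -0.12 Fz 0.96 gap 0.0470
t 18.50 railx -110.17 raily -0.82 z 80.68 mm | Fx -0.40 Fy 0.19 Fz -0.02 gap 0.0436
t 18.90 railx -109.50 raily -0.80 z 161.20 mm | Fx -0.97 Fy -0.41 Fz -1.17 gap 0.0437
delta [0.0349, -0.3142, -0.0018] rot [-0.0098, -0.0019, -0.0008] | t 18.9 F [-0.88 -0.59 -1.17] gap 0.0437
tray rim (array([458.6, 304.1]), array([149.3, 102.1]), 11.8)
```

View pics/w5.png

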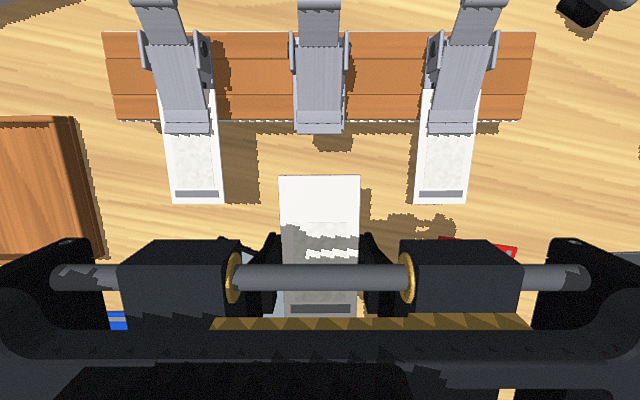

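```bash
python3 -m pendant '{"delta_pos":[[0,-0.05,0],[0,-0.1,0],[0,-0.15,0],[0,-0.2,0],[0,-0.25,0],[0,-0.314,-0.002],[0,-0.314,-0.002],[0.03,-0.314,-0.002],[0.03,-0.314,-0.002],[0.03,-0.314,-0.002]],"rot":[[0,0,0],[0,0,0],[0,0,0],[-0.01,0,0],[-0.01,0,0],[-0.01,0,0],[-0.01,0,0],[-0.01,0,0],[-0.01,0,0],[-0.01,0,0]],"fingers":[255,255,255,255,255,255,255,255,255,255]}'
python3 - <<'E'
from h import *
t=np.radians(11.6);ex=np.array([np.cos(t),np.sin(t),0]);ey=np.array([-np.sin(t),np.cos(t),0]);T=np.array([.453,.3255,0])
s=get_state();m=camera_model('wrist');p,d=snapshot('wrist');cv2.imwrite('pics/w6.png',p[:,:,::-1])
P=cloud(d,m);z=P[...,2]
w=(p.min(-1)>140)&(np.ptp(p.astype(int),axis=-1)<25)&(z>.08)&(z<.16)
w[:, :250]=0;w[:,390:]=0;w[235:]=0
q=P[w]-s['ee_pos'];print('card: z rel tcp',np.percentile(q[:,2],[5,50,95]),'x max',np.percentile(q@ex,99.5),'y',np.percentile(q@ey,[1,99]))
k=(z>.015)&(z<.032)&(p[...,0].astype(int)-p[...,2]>35);print('tray',rect(P[k]))
go(T-.003*ex+[0,0,.03],t)
E
```

```text
time: 19.95
ee_pos: [0.4491, 0.3237, 0.1296]
tool_rot: [2.112, 0.213, -2.117]
force: [0.2, -0.3, -0.2]
finger_gap: 0.043
card: z rel tcp [-0.01400324 -0.01297612 -0.01193778] x max 0.04798997439200928 y [-0.02191866  0.02077414]
tray (array([510.5, 297.9]), array([214.1, 215.1]), 11.4)
delta [0.0946, -0.0008, -0.0006] rot [-0.0006, 0.0009, -0.0004] | t 20.0 F [-0.09 -0.12 -0.07] gap 0.0429
```

View pics/w6.png

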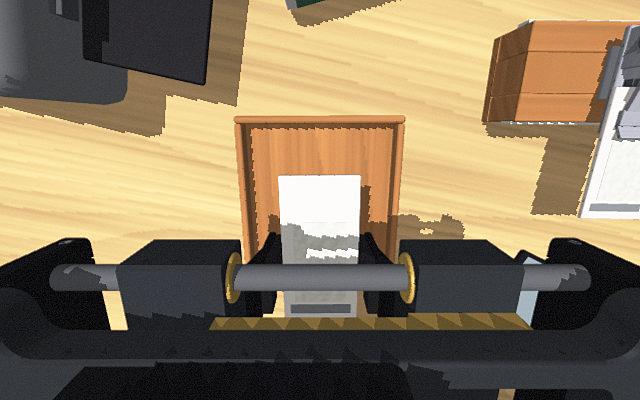

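The card is held level, with its centre on the tray centre (columns 279–360 against tray rims at 235–405). Next I lower and release with a partial opening.

```bash
python3 -m pendant '{"delta_pos":[[0.04,0,0],[0.075,0,0],[0.09,0,0],[0.095,0,0],[0.095,0,0],[0.095,0,0]],"rot":[[0,0,0],[0,0,0],[0,0,0],[0,0,0],[0,0,0],[0,0,0]],"fingers":[255,255,255,255,255,255]}'
python3 -m pendant '{"delta_pos":[[0,0,0],[0,0,0],[0,0,0],[0,0,0],[0,0,0],[-0.04,0,0],[-0.09,0,0],[-0.14,0,0],[-0.14,0,0]],"rot":[[0,0,0],[0,0,0],[0,0,0],[0,0,0],[0,0,0],[0,0,0],[0,0,0],[0,0,0],[0,0,0]],"fingers":[90,90,90,90,90,90,0,0,0]}'
python3 - <<'E'
from h import *
t=YAW
m=camera_model('top');p,d=snapshot('top');cv2.imwrite('pics/top2.png',cv2.resize(p[120:290,150:480,::-1],None,fx=2,fy=2))
m=camera_model('wrist');p,d=snapshot('wrist');P=cloud(d,m);z=P[...,2]
w=(p.min(-1)>140)&(np.ptp(p.astype(int),axis=-1)<25)&(z>.004)&(z<.03);w[240:]=0;w[:,:240]=0;w[:,400:]=0
print('card in tray z',np.percentile(z[w],[5,50,95]),rect(P[w]))
go(rl(.012,0,.18));go(rl(.012,0,.076))
E
```

```text
time: 20.6
ee_pos: [0.4504, 0.3254, 0.0372]
tool_rot: [2.117, 0.216, -2.113]
force: [-0.3, 0.1, -0.9]
finger_gap: 0.0429
time: 21.5
ee_pos: [0.4516, 0.3273, 0.1823]
tool_rot: [2.126, 0.22, -2.107]
force: [0.0, 0.9, -0.3]
finger_gap: 0.0726
card in tray z [0.00865376 0.00988727 0.01107858] (array([453.6, 324.5]), array([89.3, 44.5]), 12.4)
delta [-0.0092, 0.3147, -0.1166] rot [0.0105, -0.0023, 0.0001] | t 21.6 F [ 1.3  -1.01 -0.8 ] gap 0.0806
delta [0.0948, 0.3147, -0.1164] rot [0.0105, -0.0023, 0.0001] | t 21.6 F [ 1.3  -1.01 -0.8 ] gap 0.0806
```

View pics/top2.png

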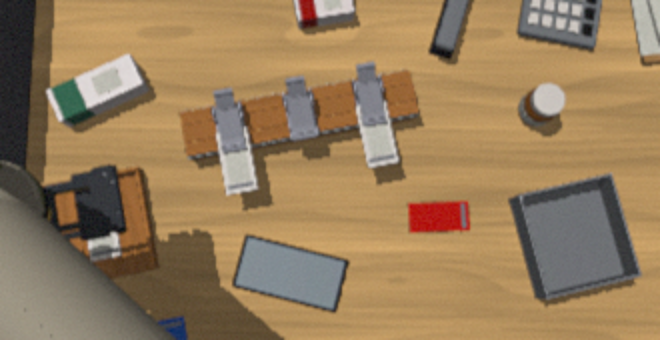

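The card lies flat in the tray at (454,325) with its top at z = 9.9 mm; the other cards and objects look undisturbed. Now to the middle clip.

```bash
python3 -m pendant '{"delta_pos":[[0,0.05,-0.02],[0,0.1,-0.04],[0,0.15,-0.06],[0,0.2,-0.08],[0,0.25,-0.1],[0,0.315,-0.117],[0,0.315,-0.117],[0,0.315,-0.117],[0.02,0.315,-0.117],[0.02,0.315,-0.117],[0.02,0.315,-0.117]],"rot":[[0.0105,0,0],[0.0105,0,0],[0.0105,0,0],[0.0105,0,0],[0.0105,0,0],[0.0105,0,0],[0.0105,0,0],[0.0105,0,0],[0.0105,0,0],[0.0105,0,0],[0.0105,0,0]],"fingers":[0,0,0,0,0,0,0,0,0,0,0]}'
python3 - <<'E'
from h import *
go(rl(.012,0,.076))
m=camera_model('wrist');p,d=snapshot('wrist');cv2.imwrite('pics/w7.png',p[:,:,::-1])
E
```

```text
time: 22.7
ee_pos: [0.6266, 0.0403, 0.1544]
tool_rot: [2.117, 0.206, -2.123]
force: [-0.5, 0.5, -0.1]
finger_gap: 0.0871
delta [0.0724, 0.0003, -0.001] rot [0.0012, 0.0025, 0.0005] | t 22.7 F [-0.52  0.5  -0.05] gap 0.0871
```

View pics/w7.png

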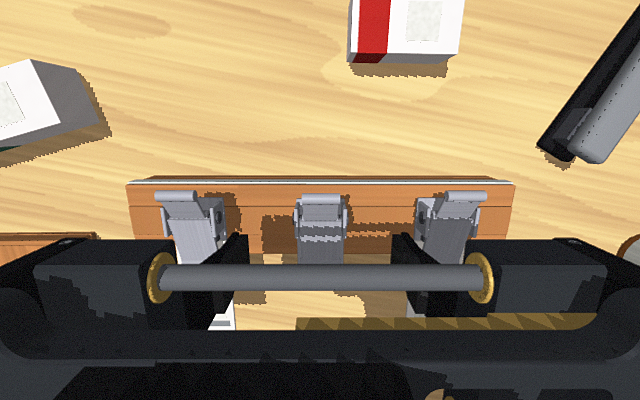

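The middle clip is at column 321, centred between the fingers (320). I'll descend and pinch the ears.

```bash
python3 -m pendant '{"delta_pos":[[0.04,0,-0.001],[0.065,0,-0.001],[0.072,0,-0.001],[0.072,0,-0.001],[0.072,0,-0.001],[0.072,0,-0.001],[0.072,0,-0.001],[0.072,0,-0.001],[0.072,0,-0.001],[0.072,0,-0.001]],"rot":[[0,0,0],[0,0,0],[0,0,0],[0,0,0],[0,0,0],[0,0,0],[0,0,0],[0,0,0],[0,0,0],[0,0,0]],"fingers":[0,0,0,0,150,255,255,255,255,255]}' >/dev/null; python3 f.py
python3 -m pendant '{"delta_pos":[[-0.003,0,0],[-0.006,0,0],[-0.009,0,0],[-0.009,0,0]],"rot":[[0,0,0],[0,0,0],[0,0,0],[0,0,0]],"fingers":[255,255,255,255]}' >/dev/null; python3 f.py
```

```text
t 23.75 railx 12.99 raily -0.45 z 83.65 mm | Fx -0.60 Fy 0.23 Fz -0.15 gap 0.0469
t 24.15 railx 13.18 raily -0.41 z 93.01 mm | Fx 0.18 Fy -0.48 Fz -1.92 gap 0.0401
```

```bash
python3 -m pendant '{"delta_pos":[[-0.005,0,0],[-0.010,0,0],[-0.018,0,0],[-0.026,0,0],[-0.026,0,0]],"rot":[[0,0,0],[0,0,0],[0,0,0],[0,0,0],[0,0,0]],"fingers":[255,255,255,255,255]}' >/dev/null; python3 f.py
python3 -m pendant '{"delta_pos":[[-0.015,0,0],[-0.035,0,0],[-0.055,0,0],[-0.08,0,0],[-0.1,0,0],[-0.1,0,0],[-0.1,0,0]],"rot":[[0,0,0],[0,0,0],[0,0,0],[0,0,0],[0,0,0],[0,0,0],[0,0,0]],"fingers":[255,255,255,255,255,255,255]}' >/dev/null; python3 f.py
python3 - <<'E'
from h import *
t=np.radians(13.1);ex=np.array([np.cos(t),np.sin(t),0]);B=np.array([.4375,-.356,0])
go(B+.027*ex+[0,0,.21],t)
p,d=snapshot('wrist');cv2.imwrite('pics/w8.png',p[:,:,::-1])
E
```

```text
t 24.65 railx 13.83 raily -0.35 z 120.29 mm | Fx 0.54 Fy 0.26 Fz -0.82 gap 0.0400
t 25.35 railx 12.90 raily -0.40 z 218.59 mm | Fx -0.25 Fy -0.07 Fz -2.91 gap 0.0393
delta [0.0026, 0.3511, 0.2361] rot [-0.0363, -0.0003, -0.0003] | t 25.35 F [-0.24 -0.11 -2.91] gap 0.0393
```

View pics/w8.png

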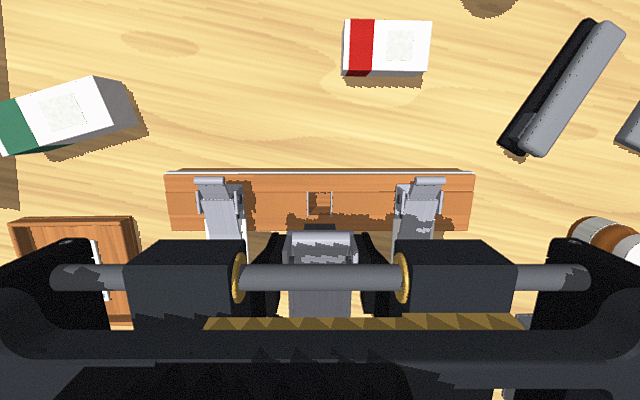

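The clip is in hand (centred at column 322) and the middle slot at (319,203) is empty. Everything else is in place, so I'll carry the clip to the bin.

```bash
python3 -m pendant '{"delta_pos":[[0,0.03,0.04],[0,0.05,0.08],[0,0.09,0.11],[0,0.13,0.14],[0,0.17,0.17],[0,0.21,0.2],[0,0.25,0.22],[0,0.29,0.236],[0,0.33,0.236],[0,0.351,0.236],[0,0.351,0.236],[0,0.351,0.236],[0,0.351,0.236]],"rot":[[0,0,0],[0,0,0],[0,0,0],[-0.036,0,0],[-0.036,0,0],[-0.036,0,0],[-0.036,0,0],[-0.036,0,0],[-0.036,0,0],[-0.036,0,0],[-0.036,0,0],[-0.036,0,0],[-0.036,0,0]],"fingers":[255,255,255,255,255,255,255,255,255,255,255,255,255]}'
python3 - <<'E'
from h import *
t=np.radians(13.1);ex=np.array([np.cos(t),np.sin(t),0]);B=np.array([.4375,-.356,0])
go(B+.027*ex+[0,0,.084],t)
m=camera_model('wrist');p,d=snapshot('wrist');cv2.imwrite('pics/w9.png',p[:,:,::-1])
E
```

```text
time: 26.7
ee_pos: [0.4641, -0.3482, 0.218]
tool_rot: [2.099, 0.244, -2.101]
force: [-0.2, -0.8, -1.4]
finger_gap: 0.0395
delta [0.128, 0.0017, 0.0006] rot [0.0014, 0.0004, 0.0012] | t 26.7 F [-0.16 -0.83 -1.4 ] gap 0.0395
```

View pics/w9.png

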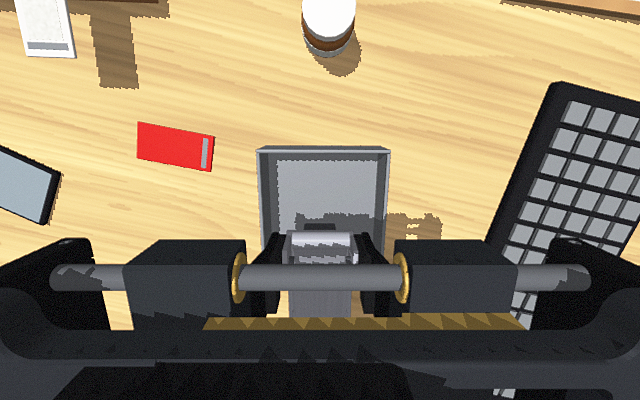

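The bin (columns 258–389) is straight below the clip. I'll lower and release.

```bash
python3 -m pendant '{"delta_pos":[[0.04,0.001,0],[0.08,0.001,0],[0.11,0.001,0],[0.125,0.001,0],[0.128,0.001,0],[0.128,0.001,0]],"rot":[[0,0,0],[0,0,0],[0,0,0],[0,0,0],[0,0,0],[0,0,0]],"fingers":[255,255,255,255,255,255]}' 
python3 -m pendant '{"delta_pos":[[0.004,0,0],[0.004,0,0]],"rot":[[0,0,0],[0,0,0]],"fingers":[255,255]}'
```

```text
time: 27.35
ee_pos: [0.4648, -0.3506, 0.0915]
tool_rot: [2.101, 0.241, -2.099]
force: [-0.1, -0.7, -0.8]
finger_gap: 0.0396
time: 27.55
ee_pos: [0.4647, -0.351, 0.0875]
tool_rot: [2.101, 0.239, -2.099]
force: [1.0, 0.2, -2.0]
finger_gap: 0.0397
```

```bash
python3 -m pendant '{"delta_pos":[[0.003,0,0],[0.006,0,0],[0.006,0,0],[0.006,0,0],[0.006,0,0],[0.006,0,0],[0.006,0,0],[0.006,0,0],[-0.03,0,0],[-0.08,0,0],[-0.13,0,0],[-0.16,0,-0.05],[-0.16,0.05,0],[-0.16,0.1,0.0],[-0.16,0.15,0],[-0.16,0.2,0],[-0.16,0.2,0]],"rot":[[0,0,0],[0,0,0],[0,0,0],[0,0,0],[0,0,0],[0,0,0],[0,0,0],[0,0,0],[0,0,0],[0,0,0],[0,0,0],[0,0,0],[0,0,0],[0,0,0],[0,0,0],[0,0,0],[0,0,0]],"fingers":[255,255,255,60,60,60,60,60,60,0,0,0,0,0,0,0,0]}'
python3 - <<'E'
from h import *
m=camera_model('top');p,d=snapshot('top');cv2.imwrite('pics/top3.png',cv2.resize(p[80:320,160:500,::-1],None,fx=2.2,fy=2.2))
P=cloud(d,m);z=P[...,2];v,u=np.mgrid[:400,:640]
w=(p.min(-1)>130)&(np.ptp(p.astype(int),axis=-1)<40)&(abs(z-.068)<.005)&(u>235)&(u<365)&(v>150)&(v<220)
n,l,st,c=cv2.connectedComponentsWithStats(w.astype(np.uint8))
for i in range(1,n):
    if st[i,4]>100:q=l==i;print('card',st[i],rect(P[q]))
w=(p.min(-1)>130)&(np.ptp(p.astype(int),axis=-1)<40)&(u>170)&(u<232)&(v>205)&(v<265);print('tray card',np.percentile(z[w],[5,50,95]),rect(P[w]))
E
```

```text
time: 29.25
ee_pos: [0.5075, -0.5506, 0.244]
tool_rot: [2.101, 0.236, -2.106]
force: [0.2, -0.2, -0.8]
finger_gap: 0.087
card [328 171  21  32 335] (array([581.5, -68.4]), array([93.8, 43.6]), 11.8)
card [258 183  21  34 349] (array([540.5, 127.8]), array([88.3, 43.8]), 11.0)
tray card [0.00715393 0.01055187 0.01402697] (array([439.7, 191. ]), array([339.2,  96.1]), 85.3)
```

View pics/top3.png

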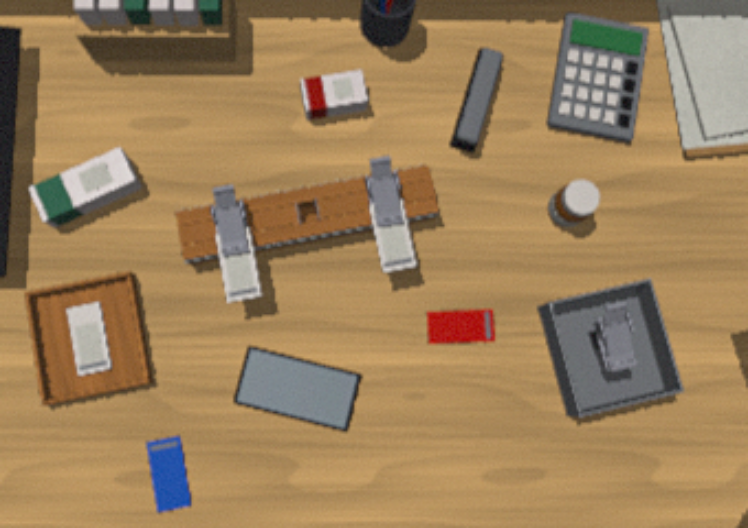

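The card is in the middle of the tray at (88,338), the clip is inside the bin at (615,338), and both sound cards have the same pixel boxes as at the start. Everything else is unmoved, so I'm handing in.

```bash
python3 -c "
from rig import *
print(job_done())"
```

```text
the job is handed in; nothing more can be done
None
```

The middle clip was the slack one. Its card now lies flat in the middle of the tray and the clip is in the repairs bin. I handed the job in at about 29 s of the 72 s allowed.

- **Tug test (left to right):** the left card held at about 6 N and the right at about 5 N. The middle card slid 5 mm at under 2 N.
- **Sound clips:** I eased both cards back to where they started. In the last top view they cover the same pixels as at the start. Their fitted centres differ by 2 to 5 mm, along the card's length, where the fit is noisy.
- **Card in the tray:** from close up, its centre was about 2 mm from the measured tray centre, with its top at about 10 mm, so it is flat on the floor. It dropped the last centimetre or so when released.
- **Clip:** it came straight up out of the slot with little extra force on the wrist at each reading. It closed later than I planned, so the pinch may be a few millimetres above the intended point, but it held.
- **Other objects:** the last top view shows nothing else moved.

**Check that failed:** the final measurement of the card in the tray, from the top camera, gave a meaningless rectangle because its mask caught something else. That placing rests on the close-up measurement and the last picture.

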